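# Set the telescoping length stop to the rider and hold it

## Robot

A 6-joint arm with a two-finger parallel gripper is mounted at the origin on the work surface. World frame = base frame: x ahead of the robot, y to its left, z up, the work surface at z = 0. Lengths are in m, angles in degrees, forces in N, time in s.
With the tool pointing down it reaches from about 0.4 to 0.825 m from the base axis. Payload 7 kg.
Tool frame: the origin (TCP) lies midway between the tips of the shut fingers; the grasp point (between the pads) lies 19 mm behind it; z points along the fingers, y is the line along which they close (so a half turn about z gives the same grasp; the last joint's range is limited). The gripper opens to 88 mm and grips with 3 to 60 N. Pads are 19 mm wide; open, the fingers measure 130 mm over their backs; the gripper's body (78 mm by 193 mm) begins 47 mm behind the grasp point.
Start: joints at [-51.102, 20.546, 0.682, 0, -70.136, -16.507], TCP at [0.257, -0.624, 0.194] pointing down, gripper open.
Joint ranges: [-176.03, 176.03], [-82.01, 121.73], [-58.28, 71.71], [-173.87, 95.51], [-174.79, -0.11], [-173.66, 173.66]. Speed limits (degrees/s): [136.94, 136.94, 172.46, 180, 180, 180].

## Interface

Orientations are given as a 3x3 rotation matrix whose columns are the frame's x, y, z axes.
In Python, from rig import robot gives the robot as it stands. Calls block until the motion is done:
- robot.goto(position, orientation): joint-space move of the TCP to a pose.
- robot.servo_line(position, ori=None, speed=0.15): straight line of the TCP; ori=None keeps the orientation; speed is the mean speed in m/s.
- robot.movej(angles): joint-space move.
- robot.move_gripper(opening): opening from 0.0 (shut) to 1.0 (fully open); the grip force is fixed at half the most; returns when the fingers have stopped.
- robot.dwell(seconds).
- robot.ik(position, orientation): joint angles nearest the present ones, or None.
- robot.grab_frame(name): name is "scene" or "top" or "wrist"; returns (picture, depth): 480x640x3 uint8, red, green, blue; 480x640 float32, m along the optical axis (not along the pixel's ray), 0 where there is no reading.
- robot.camera_info(name): a dict with "vfov" (degrees; the focal length in pixels is half the picture's height over the tangent of half this angle, whatever the lens; pixels are square), "cx", "cy" (the principal point, pixels), "view" (4x4, takes a point from world to camera coordinates); the wrist camera has in their place "T_tool_cam" (4x4, takes a point from camera to tool coordinates, whose origin is the TCP and whose axes are the flange's). Camera axes: x right, y down, z forward; pixel columns grow to the right and rows downward; lengths in m; the calibration is good to about 2 mm. The wrist camera is an equidistant fisheye: a pixel r from the principal point sees the ray r / f radians off the axis. A picture is of the moment at which its call begins: read the wrist's pose just before it. camera_info takes no time and is no camera call.
A pose or a line that the arm cannot do raises robot.Unreachable and nothing moves.
- robot.job_done(): hands the job in; it is judged then, once.
Readings, each from a call of its own:
- robot.read_t(): time.
- robot.read_qpos(): joint angles.
- robot.read_qvel(): joint speeds.
- robot.read_effort(): joint torques, N m.
- robot.read_position(): TCP position.
- robot.read_tcp_rot(): TCP orientation.
- robot.read_force(): force on the tool from outside, world axes, zero at the start.
- robot.read_ft_torque(): the same for the moment, N m.
- robot.read_grip_width(): opening from 0.0 (shut) to 1.0 (fully open).
- robot.read_finger_force(): force on a finger pad.
Only numpy, scipy, OpenCV 4.12 (cv2) and the standard library are available. Lean on these libraries where they do the work, as an engineer would, in place of code of your own. Each camera call takes 0.05 s, during which the arm holds its last target. There are 200 camera calls.

## Task

Set the pipe length stop on the bench: push its sprung knob down and, keeping it down, turn it clockwise as far as it goes to free the telescoping arm. Then pinch the upright grip block on the arm so that the lock button in its side is squeezed fully in, and pull the arm out until its pointer is level with the tip of the small pointed rider on the scale. Finish while still holding it there with the button squeezed in, because a spring draws the arm back; leave the loose pipe fittings alone.

Things in the scene. Friction and masses are not known exactly. Their poses are not given: they have to be found in the camera images.
- stop: Fixed length stop, screwed to the bench. Origin: bench level, on the arm's centre line; +x: the way the arm pulls out (turn varies), z up. Base plate x -190 to 260, y -115 to 50, 10 mm thick. Grey outer tube x -180 to 20, 48 mm wide, top 62 mm up. Scale ledge on the -y side: x 85 to 250, y -112 to -72, top 28 mm up, a line each 10 mm.
- knob_grip (a point): Centre of the knob's grip bar, on the knob's upright axis: x -110 mm, y 0, z 106 mm in stop's frame with the knob up. Bar 50 mm long, 14 wide, 24 high, along x of stop at the start (this point turns with it). Below the bar: 24 mm clear down to the collar, but for a 22 mm thick shaft.
- knob_press (a joint): How far the knob is pushed down: 0 up, 0.008 m fully down. Spring: about 4 N at the start, 9 N fully down; it rises again when let go. The knob can only be turned while it is down by more than about 0.0055.
- knob_turn (a joint): Knob angle: 0 at the start (arm locked), grows clockwise seen from above to the end stop at 1.3 rad (arm freed). Light friction (0.05 N m); it stays where it is left.
- boom: The telescoping arm; origin at the middle of its upright black grip block, 78 mm up, level with the button; axes as stop. Block 40 mm (x) by 36 mm (y), from 20 to 98 mm above the bench; its -y face (18 mm off) is plain, the +y face carries the lock button. Starts 50 mm ahead (+x) of stop's origin and moves along +x.
- button_face (a point): Centre of the outer face of the lock button, a 26 x 26 mm steel pad in the block's +y side: 26 mm from the block's centre plane at rest, 20 mm when fully in. A gripper closing across the block in y, from above, squeezes it in: block plus button measure 44 mm with it out, 38 mm with it in.
- button (a joint): How far the lock button is in: 0 out, 0.006 m fully in. Spring: about 3 N at the start, 7 N fully in. Below about 0.004 the arm is locked in its home position.
- extension (a joint): How far the arm is pulled out: 0 home (start), end stop 0.14 m. A return spring pulls it home with about 4 N at 0, 6 N at 0.14.
- pointer (a point): Tip of the pointer, a thin blade that sticks out in -y from the arm's stop plate just over the scale, 36 mm above the bench; it moves with the arm, 54 mm ahead (+x) of the middle of the grip block and 92 mm to its -y side.
- rider_tip (a point): Tip of the small dark steel rider fixed on the scale (12 mm wide, 40 mm high above the bench, its pointed side towards the arm). Same axes as stop. The arm is set when pointer and this tip have the same x in the frame of stop; the rider stands 50 to 120 mm ahead of the pointer's home position.
- coupling: Loose pipe coupling, a tube of 58 mm outer diameter, 52 mm high, standing; leave alone.
- elbow: Loose pipe elbow lying flat, two 59 mm legs, 48 mm thick; origin under its corner; leave alone.
- flange: Loose flange ring lying flat, 104 mm diameter, 16 mm high; leave alone.
- plug: Loose pipe plug, 48 mm diameter, 42 mm high; leave alone.

How it is judged:
By the outcome, as a careful person would: the job done as asked, in the order asked, and still so for the second after the job is handed in, while the arm keeps its last pose, push and grip.
It also fails if it takes over 48 s, if anything falls off the work surface, if the arm or the gripper's body presses on something with over 40 N, if the wrist force passes 120 N, or if a joint passes its speed limit or range.

## Working session

There is one attempt and no reset: what is moved stays moved. The work goes in short steps, each a Python script; the robot and the scene stay as the last script left them, time stands still between calls to the robot, and variables do not carry over. Pictures are saved under pics/ and viewed, at most 10 in all, crops included, and the job is handed in when it is done.

```bash
mkdir -p pics; ls; python3 - <<'E'
from rig import robot
import cv2,numpy as np
for n in ["scene","top"]:
    im,d=robot.grab_frame(n); cv2.imwrite(f"pics/{n}0.png",im[:,:,::-1]); np.save(f"pics/{n}0.npy",d)
    print(n,robot.camera_info(n))
print(robot.camera_info("wrist"), robot.read_t())
E
```

```text
pics
scene {'vfov': 44.23820438408652, 'cx': 311.8102421735722, 'cy': 232.34804876931608, 'view': array([[ 0.69733996,  0.71638328, -0.02262688, -0.34037958],
       [ 0.4601039 , -0.47163259, -0.75224138, -0.17705865],
       [-0.54956473,  0.51415726, -0.65849899,  1.77527443],
       [ 0.        ,  0.        ,  0.        ,  1.        ]])}
top {'vfov': 46.12821766362165, 'cx': 316.316350834242, 'cy': 243.92497405716063, 'view': array([[ 1.73141698e-02, -9.99847944e-01,  2.07555923e-03,
        -3.20041995e-02],
       [-9.95527558e-01, -1.74320982e-02, -9.28493598e-02,
         5.01650393e-01],
       [ 9.28714229e-02, -4.58666829e-04, -9.95678004e-01,
         1.81597948e+00],
       [ 0.00000000e+00,  0.00000000e+00,  0.00000000e+00,
         1.00000000e+00]])}
{'vfov': 65.70646984690485, 'cx': 314.32008856150765, 'cy': 238.41607867887552, 'T_tool_cam': array([[ 8.45893991e-05, -9.51393739e-01, -3.07977186e-01,
         8.28987303e-02],
       [ 9.99999917e-01, -4.19306444e-05,  4.04192098e-04,
        -1.52125896e-03],
       [-3.97459513e-04, -3.07977194e-01,  9.51393657e-01,
        -1.92384051e-01],
       [ 0.00000000e+00,  0.00000000e+00,  0.00000000e+00,
         1.00000000e+00]])} 0.1
```

View pics/top0.png

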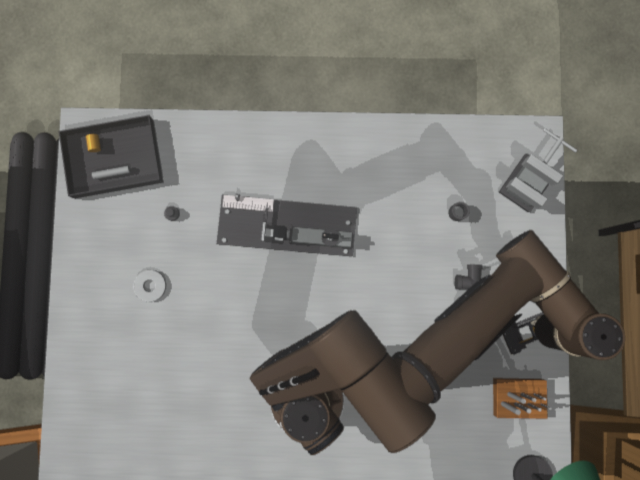

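View pics/scene0.png

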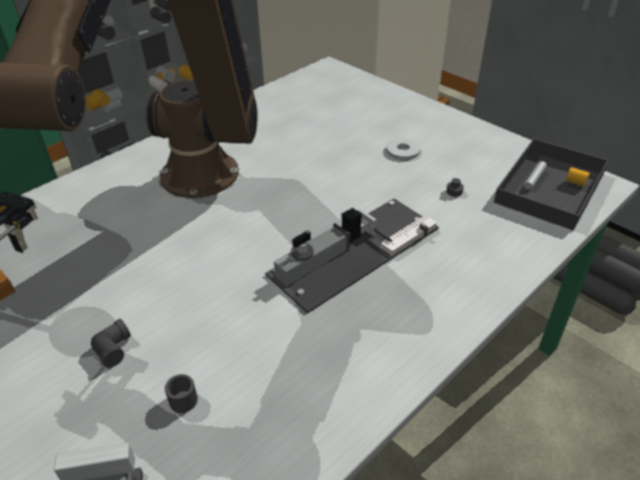

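Top picture: the stop lies at about cols 217–358, rows 193–257. Its arm pulls out to image left (world +y), and the scale is on the far side. I'll enlarge both views.

```bash
python3 - <<'E'
import cv2,numpy as np
a=cv2.imread("pics/top0.png")[185:265,210:370]; b=cv2.imread("pics/scene0.png")[190:315,260:445]
a=cv2.resize(a,(800,400),interpolation=cv2.INTER_CUBIC); 
cv2.imwrite("pics/topc.png",a); cv2.imwrite("pics/scenec.png",cv2.resize(b,(740,500),interpolation=cv2.INTER_CUBIC))
E
```

```text
(no output)
```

View pics/topc.png

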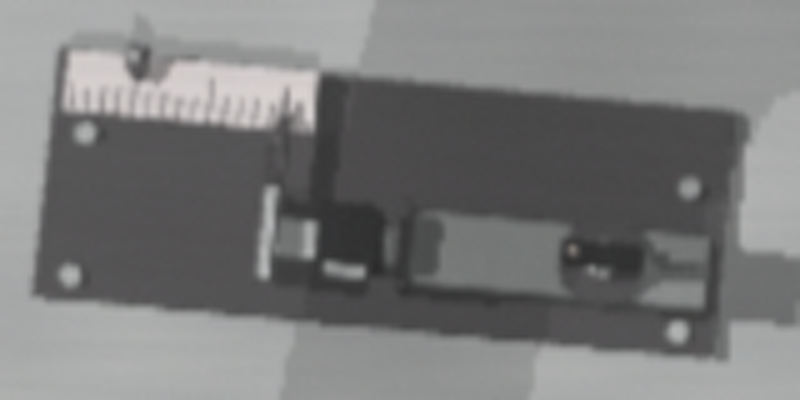

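View pics/scenec.png

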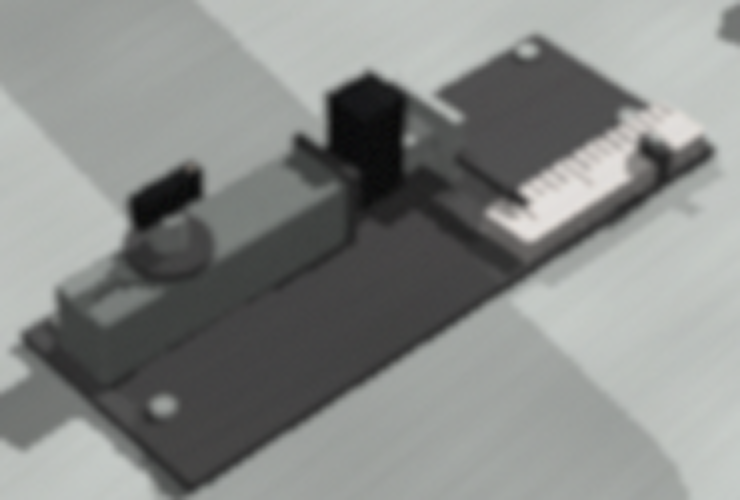

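Both crops show the plate corners clearly. Top crop: (62,42), (35,295), (725,357), (748,112). Scene crop: (190,492), (25,338), (715,152), (535,33). The knob bar is at (602,257) and (167,197), the block top at (350,237) and (367,92), and the rider near (140,62). I'll fit the pose from both views and triangulate knob and block independently.

```bash
cat > h.py <<'E'
from rig import robot
import numpy as np, cv2
from scipy.optimize import least_squares
CI={n:robot.camera_info(n) for n in("scene","top","wrist")}
def proj(n,P):
    c=CI[n];f=240/np.tan(np.radians(c["vfov"]/2));p=np.atleast_2d(P)@c["view"][:3,:3].T+c["view"][:3,3]
    return p[:,:2]/p[:,2:]*f+[c["cx"],c["cy"]]
def wproj(P,pos,R):
    c=CI["wrist"];f=240/np.tan(np.radians(c["vfov"]/2));T=c["T_tool_cam"]
    p=((np.atleast_2d(P)-pos)@R-T[:3,3])@T[:3,:3]
    r=np.linalg.norm(p[:,:2],axis=1);th=np.arctan2(r,p[:,2])
    return p[:,:2]/r[:,None]*(f*th)[:,None]+[c["cx"],c["cy"]]
def S(pose,P): # stop frame (m) -> world
    x,y,a=pose;P=np.atleast_2d(np.asarray(P,float));c,s=np.cos(a),np.sin(a)
    return np.c_[x+c*P[:,0]-s*P[:,1],y+s*P[:,0]+c*P[:,1],P[:,2]]
E
python3 - <<'E'
from h import *
t=lambda p:np.array(p)/5+[210,185]-.4
s=lambda p:np.array(p)/4+[260,190]-.4
C=np.array([[.26,-.115,.01],[.26,.05,.01],[-.19,.05,.01],[-.19,-.115,.01]])
T=t([(62,42),(35,295),(725,357),(748,112)]);Sc=s([(715,152),(535,33),(25,338),(190,492)])
f=lambda q:np.r_[proj("top",S(q,C))-T,proj("scene",S(q,C))-Sc].ravel()
r=least_squares(f,[.6,.1,1.6]);q=r.x;print("pose",q,np.degrees(q[2]));print(np.round(r.fun.reshape(-1,2),1))
np.save("pose.npy",q)
for nm,a,b,P in[("knob",t((602,257)),s((167,197)),[-.11,0,.112]),("block",t((350,237)),s((367,92)),[.05,0,.098])]:
    g=least_squares(lambda X:np.r_[proj("top",X)-a,proj("scene",X)-b].ravel(),[.6,.1,.1])
    print(nm,"triang",g.x,g.cost,"model",S(q,P)[0])
# rough rider
g=least_squares(lambda X:(proj("top",S(q,[X[0],X[1],.04]))-t((148,75))).ravel(),[.2,-.09]);print("rider stop",g.x)
g=least_squares(lambda X:(proj("top",S(q,[X[0],X[1],.036]))-t((290,92))).ravel(),[.2,-.09]);print("pointer stop",g.x)
E
```

```text
pose [0.5331986  0.04009179 1.49682657] 85.76184498262396
[[ 0.4  0.1]
 [ 0.4 -1.2]
 [-1.2 -1.1]
 [-1.5 -1.6]
 [ 0.2 -0.9]
 [-0.2  0. ]
 [-2.5 -0.6]
 [-0.5 -0.2]]
knob triang [ 0.52121677 -0.06442075  0.10337783] 0.1715197489906519 model [ 0.52506934 -0.06960741  0.112     ]
block triang [0.53268955 0.09459735 0.09609929] 0.55628977406201 model [0.53689371 0.08995507 0.098     ]
rider stop [ 0.19771751 -0.0935831 ]
pointer stop [ 0.10492483 -0.09153698]
```

The fit is consistent: triangulated heights are 103 and 96 mm, in-plane agreement is about 5 mm, and the pointer lands at x 105 against the expected 104. Next I'll go above the knob and the scale for close wrist looks.

```bash
cat >> h.py <<'E'
def down(yaw): # tool y along yaw, tool z down
    y=np.array([np.cos(yaw),np.sin(yaw),0]);z=np.array([0,0,-1.]);return np.c_[np.cross(y,z),y,z]
def look(name):
    p,R=robot.read_position(),robot.read_tcp_rot();im,d=robot.grab_frame("wrist")
    cv2.imwrite(f"pics/{name}.png",im[:,:,::-1]);np.savez(f"pics/{name}.npz",p=p,R=R,d=d);return im[:,:,::-1],p,R
E
python3 - <<'E'
from h import *
q=np.load("pose.npy");K=S(q,[-.11,0,0])[0];M=S(q,[.12,-.03,0])[0]
for k in(1,-1):
    a=q[2]+k*np.pi/2
    for z in(.2,.09): print(k,z,robot.ik(K+[0,0,z],down(a)),robot.ik(K+[0,0,z],down(a-1.32)))
    print(robot.ik(M+[0,0,.2],down(a)))
E
```

```text
1 0.2 [ 13.67870695   6.58745208 -17.05104153   0.         -66.36150639
 -17.91686197] [ 13.67870695   6.58745208 -17.05104153   0.         -66.36150639
 -93.54729092]
1 0.09 [ 13.67870695  12.36056421 -25.71682202   0.         -51.92261377
 -17.91686197] [ 13.67870695  12.36056421 -25.71682202   0.         -51.92261377
 -93.54729092]
[ 34.26127675  12.69313391  -9.50545625   0.         -67.80140984
 -38.49943176]
-1 0.2 [ 13.67870695   6.58745208 -17.05104153   0.         -66.36150639
 162.08313803] [ 13.67870695   6.58745208 -17.05104153   0.         -66.36150639
  86.45270908]
-1 0.09 [ 13.67870695  12.36056421 -25.71682202   0.         -51.92261377
 162.08313803] [ 13.67870695  12.36056421 -25.71682202   0.         -51.92261377
  86.45270908]
[ 34.26127675  12.69313391  -9.50545625   0.         -67.80140984
 141.50056824]
```

```bash
python3 - <<'E'
from h import *
q=np.load("pose.npy");R=down(q[2]+np.pi/2);K=S(q,[-.11,0,.2])[0];M=S(q,[.16,-.06,.2])[0]
def crop(im,P,p,R,w=75):
    c=wproj(P,p,R).round().astype(int)[0];o=np.clip(c-w,0,[640-2*w,480-2*w]);print("proj",c,"origin",o)
    return cv2.resize(im[o[1]:o[1]+2*w,o[0]:o[0]+2*w],(390,390),interpolation=cv2.INTER_CUBIC)
robot.goto(M,R);im,p,Rr=look("w1")
A=crop(im,S(q,[.19,-.09,.04]),p,Rr);
B=crop(im,S(q,[.104,-.08,.036]),p,Rr)
cv2.imwrite("pics/w1c.png",np.hstack([A,B]))
robot.goto(K,R);im,p,Rr=look("w2")
A=crop(im,S(q,[-.11,0,.118]),p,Rr);B=crop(im,S(q,[.05,0,.098]),p,Rr)
cv2.imwrite("pics/w2c.png",np.hstack([A,B]))
print(robot.read_t(),robot.read_force())
E
```

```text
proj [286 238] origin [211 163]
proj [295 151] origin [220  76]
proj [317 230] origin [242 155]
proj [316 378] origin [241 303]
4.3917 [-0.11398528  0.22933469 -0.29618561]
```

View pics/w1c.png

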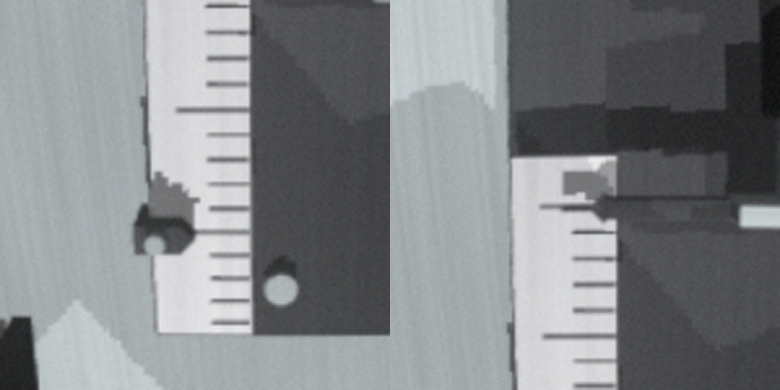

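View pics/w2c.png

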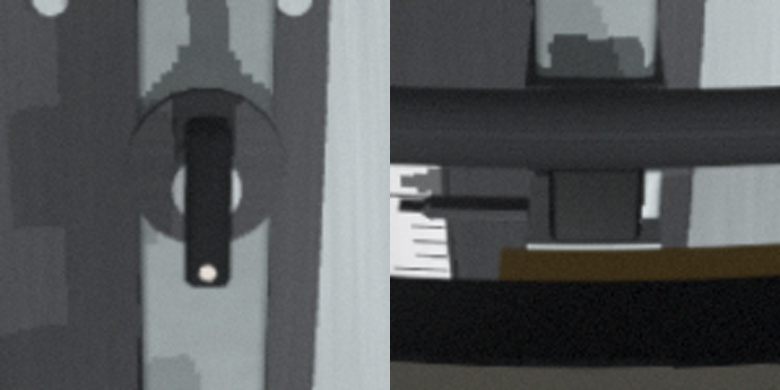

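In the wrist crops, the rider tip is at left (195,232) of w1c and the ledge corners at (158,333), (252,333), (512,156), (617,156). The pointer blade is on row 206. In w2c the knob bar's top is centred at (208,202). I'll refit the pose with these, check heights by depth, and solve for the rider.

```bash
python3 - <<'E'
from h import *
q0=np.load("pose.npy");w1=np.load("pics/w1.npz");w2=np.load("pics/w2.npz")
L=lambda u,v:np.array([211+u/2.6,163+v/2.6])-.3
Rt=lambda u,v:np.array([220+(u-390)/2.6,76+v/2.6])-.3
Kn=np.array([242+208/2.6,155+202/2.6])-.3
P=np.array([[.25,-.112,.028],[.25,-.072,.028],[.085,-.112,.028],[.085,-.072,.028]])
m=np.array([L(158,333),L(252,333),Rt(512,156),Rt(617,156)])
fk=lambda q:wproj(S(q,[-.11,0,.118]),w2["p"],w2["R"])[0]-Kn
f=lambda q:np.r_[(wproj(S(q,P),w1["p"],w1["R"])-m).ravel(),fk(q)]
r=least_squares(f,q0);q=r.x;print(q,np.degrees(q[2]),np.round(r.fun,1))
np.save("pose2.npy",q)
g=least_squares(lambda X:wproj(S(q,[X[0],X[1],.04]),w1["p"],w1["R"])[0]-L(195,232),[.19,-.09]);print("rider",g.x)
g2=least_squares(lambda X:wproj(S(q,[X[0],-.085,.036]),w1["p"],w1["R"])[0,1]-Rt(0,206)[1],[.1]);print("pointer x",g2.x)
def unp(w,px):
    d=w["d"][int(round(px[1])),int(round(px[0]))];c=CI["wrist"];ff=240/np.tan(np.radians(c["vfov"]/2))
    v=px-[c["cx"],c["cy"]];rr=np.linalg.norm(v);th=rr/ff;ray=np.r_[v/rr*np.tan(th),1]*d
    T=c["T_tool_cam"];return w["p"]+w["R"]@(T[:3,:3]@ray+T[:3,3])
print("knob top",unp(w2,Kn),S(q,[-.11,0,.118]),"ledge",unp(w1,L(120+90,290)),"rider",unp(w1,L(180,232)))
E
```

```text
[0.53007382 0.04198452 1.49805157] 85.83203261321465 [ 0.2 -0.7  0.7 -0.5 -0.5 -0.5  0.2 -1.2 -0.4  2.2]
rider [ 0.20118352 -0.09428805]
pointer x [0.10428027]
knob top [ 0.52164105 -0.06991965  0.11947176] [[ 0.52207895 -0.06772456  0.118     ]] ledge [0.63627805 0.26503325 0.02980355] rider [0.64441402 0.23487699 0.04134375]
```

Position and heights agree: knob top 119 mm against 118, ledge 30 against 28, pointer x 104.3 against 104. The rider is at x ≈ 0.201. Next: grip the knob, press and turn.

```bash
python3 - <<'E'
from h import *
q=np.load("pose2.npy");R=down(q[2]+np.pi/2);K=S(q,[-.11,0,0])[0]*[1,1,0];K[1]-=.001
st=lambda s:print(s,round(robot.read_t(),2),robot.read_position().round(4),robot.read_force().round(1),robot.read_ft_torque().round(2),round(robot.read_grip_width()*88,1),round(robot.read_finger_force(),1))
robot.servo_line(K+[0,0,.125],R);robot.servo_line(K+[0,0,.086],speed=.08);st("down")
robot.move_gripper(0.0);robot.dwell(.2);st("grip")
robot.servo_line(K+[0,0,.081],speed=.03);st("p5")
robot.servo_line(K+[0,0,.077],speed=.03);robot.dwell(.2);st("p9")
E
```

```text
down 5.67 [ 0.5225 -0.0688  0.0864] [0.4 0.  0.6] [-0.06  0.04  0.  ] 87.8 0.0
grip 7.3 [ 0.5221 -0.0687  0.086 ] [-0.4 -0.2 -0.1] [ 0.02  0.05 -0.  ] 1.1 0.0
p5 7.62 [ 0.5224 -0.0688  0.0813] [-2.3  0.8  5.4] [0.15 0.63 0.01] 0.2 2.9
p9 8.1 [ 0.5225 -0.0688  0.0777] [-1.3 -1.1  7.8] [0.22 0.94 0.  ] 0.2 4.1
```

The reading says the fingers are shut with nothing between them, yet there is upward force, so I need to look.

```bash
python3 - <<'E'
from h import *
im,p,R=look("w3");s,_=robot.grab_frame("scene");t,_=robot.grab_frame("top")
q=np.load("pose2.npy");print(proj("scene",S(q,[-.11,0,.1])),wproj(S(q,[-.11,0,.11]),p,R))
a=cv2.resize(im[120:420,170:470],(400,400));c=proj("scene",S(q,[-.11,0,.13]))[0].astype(int)
b=cv2.resize(s[c[1]-50:c[1]+50,c[0]-50:c[0]+50,::-1],(400,400),interpolation=cv2.INTER_CUBIC)
cv2.imwrite("pics/w3c.png",np.hstack([a,b]))
E
```

```text
[[300.28193665 240.80258735]] [[318.54315634 304.92441296]]
```

View pics/w3c.png

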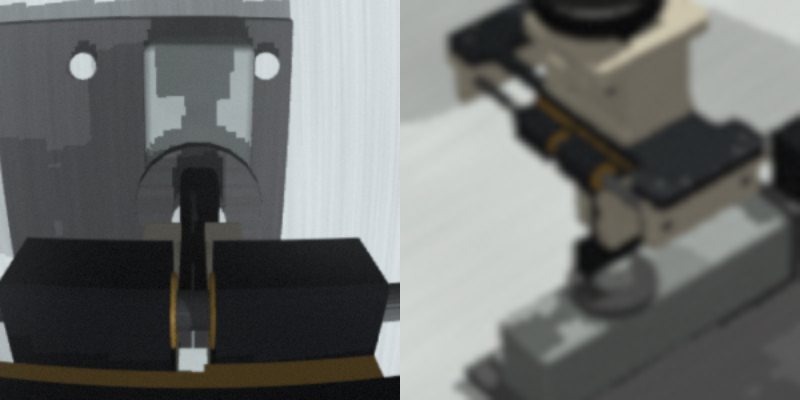

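The bar does seem to sit between the fingers. I'll check the geometry with the wrist depth image.

```bash
python3 - <<'E'
from h import *
w=np.load("pics/w3.npz");c=CI["wrist"];ff=240/np.tan(np.radians(c["vfov"]/2));T=c["T_tool_cam"]
q=np.load("pose2.npy");ca,sa=np.cos(q[2]),np.sin(q[2])
for v in (180,230,262,280,290,300,312,330,350,370,385,392):
    row=[]
    for u in (200,270,286,296,306,313,320,328,336,346,400):
        d=w["d"][v,u];x=np.array([u-c["cx"],v-c["cy"]]);r=np.linalg.norm(x);ray=np.r_[x/r*np.tan(r/ff),1]*d
        P=w["p"]+w["R"]@(T[:3,:3]@ray+T[:3,3])-[q[0],q[1],0]
        row.append("%4d,%3d,%3d"%tuple(1000*np.array([ca*P[0]+sa*P[1],-sa*P[0]+ca*P[1],P[2]])))
    print(v,*row,sep=" | ")
print(robot.read_grip_width(),robot.read_finger_force(),robot.read_force(),robot.read_t())
E
```

```text
180 | -156,-84, 12 | -155,-33, 11 | -163,-17, 64 | -163,-12, 63 | -163, -6, 63 | -163, -2, 63 | -163,  1, 63 | -163,  5, 62 | -163,  9, 64 | -163, 15, 63 | -154, 61,  1
230 | -118,-87, 12 | -118,-34, 11 | -133,-18, 62 | -134,-12, 64 | -135, -6, 69 | -136, -2, 71 | -136,  1, 71 | -136,  5, 70 | -134, 10, 65 | -134, 16, 64 | -115, 63,  2
262 |  -93,-90, 11 |  -93,-35, 11 | -117,-18, 71 | -117,-12, 72 | -132, -5,108 | -132, -2,110 | -133,  0,111 | -132,  4,111 | -117, 10, 71 | -117, 16, 71 |  -89, 65,  1
280 |  -77,-92, 11 |  -78,-36, 11 | -105,-18, 71 | -105,-12, 71 | -123, -5,109 | -124, -2,111 | -124,  0,111 | -123,  4,111 | -113,  9, 87 | -105, 16, 71 |  -73, 66,  1
290 |  -69,-93, 12 |  -70,-36, 13 | -123,-14,120 | -122,-10,119 | -121, -5,116 | -121, -2,116 | -121,  0,117 | -122,  4,119 | -123,  7,120 | -123, 12,120 |  -64, 67,  1
300 | -150,-32,183 |  -61,-36, 11 | -123,-14,130 | -123, -9,130 | -121, -5,126 | -121, -2,126 | -121,  0,127 | -122,  3,129 | -123,  7,130 | -122, 11,129 | -151, 20,184
312 | -150,-31,189 | -150,-13,189 | -150, -9,189 | -150, -6,188 | -121, -5,137 | -121,
[... 309 characters left out ...]
-6,200 | -142, -4,194 | -143, -2,195 | -142,  0,194 | -144,  1,196 | -147,  2,201 | -147,  5,201 | -146, 17,201
370 | -140,-29,201 | -142,-12,202 | -141, -8,201 | -141, -6,201 | -108, -5,158 | -107, -2,158 | -107,  0,157 | -139,  1,198 | -141,  2,201 | -142,  5,202 | -141, 17,202
385 | -135,-30,201 | -136,-12,200 | -137, -8,201 | -137, -6,202 |  -19, -7, 64 |  -19, -2, 64 |  -19,  2, 63 | -121,  2,182 | -137,  3,201 | -136,  5,201 | -136, 18,201
392 | -133,-30,201 | -134,-12,201 | -134, -8,201 | -134, -6,201 |  -12, -8, 63 |  -11, -2, 63 |  -12,  2, 63 | -118,  2,183 | -134,  3,201 | -134,  5,201 | -135, 18,202
0.006249851767178793 4.102048762142658 [-2.62250335 -0.16384463  8.20194987] 8.25
```

Depth shows the shut fingers resting on top of the bar, with the bar at 110 (pressed) and the tips at about 111. So the fingertips really sit about 33 mm higher than the stated TCP. That matches the forces: contact began near TCP 0.086 with the bar top at 0.118. I'll regrip 33 mm lower and check the width before pressing.

```bash
cat >> h.py <<'E'
OFF=.033 # measured: real tips are this far above the reported TCP
st=lambda s:print(s,round(robot.read_t(),2),robot.read_position().round(4),robot.read_force().round(1),robot.read_ft_torque().round(2),round(robot.read_grip_width()*88,1),round(robot.read_finger_force(),1))
E
python3 - <<'E'
from h import *
q=np.load("pose2.npy");K=S(q,[-.11,0,0])[0]*[1,1,0];K[1]-=.001
robot.servo_line(K+[0,0,.105]);robot.move_gripper(.5);st("up")
robot.servo_line(K+[0,0,.070]);st("mid")
robot.servo_line(K+[0,0,.086-OFF],speed=.05);st("low")
robot.move_gripper(0.0);st("grip");look("w4")
E
```

```text
up 9.47 [ 0.5221 -0.0687  0.105 ] [-0.3  0.  -0.1] [-0.04  0.11  0.02] 43.9 0.0
mid 9.86 [ 0.5218 -0.0689  0.0699] [ 0.1 -0.1  0.1] [0.08 0.05 0.03] 44.0 0.0
low 10.35 [ 0.522  -0.0688  0.0528] [ 0.4 -0.7 -0.3] [ 0.05  0.09 -0.04] 43.9 0.0
grip 10.88 [ 0.5202 -0.0687  0.0526] [-5.6  2.5  2.6] [ 0.96  2.03 -0.02] 20.7 30.0
```

The width of 20.7 mm is the 22 mm shaft, so the tips are below the bar. I'll open, raise 12 mm and shift 2 mm toward −x (as the closing force showed), then regrip on the 14 mm bar.

```bash
python3 - <<'E'
from h import *
q=np.load("pose2.npy");K=S(q,[-.11,0,0])[0]*[1,1,0]+[-.002,-.001,0]
robot.move_gripper(.5);robot.servo_line(K+[0,0,.066],speed=.05);st("up")
robot.move_gripper(0.0);st("grip")
if robot.read_grip_width()*88>8:
    robot.servo_line(K+[0,0,.061],speed=.03);st("p5")
    robot.servo_line(K+[0,0,.057],speed=.03);robot.dwell(.2);st("p9")
E
```

```text
up 11.98 [ 0.5204 -0.0686  0.0665] [-0.4  0.7  0.6] [ 0.04  0.14 -0.04] 43.6 0.0
grip 12.58 [ 0.5202 -0.0687  0.0659] [ 0.4 -0.1 -1.5] [-0.11 -0.26 -0.04] 13.4 30.0
p5 12.9 [ 0.5202 -0.0688  0.0613] [-1.1  0.8  6.4] [ 0.15  0.74 -0.07] 13.9 30.0
p9 13.38 [ 0.5203 -0.0688  0.0578] [-2.   0.4  9.6] [ 0.27  1.17 -0.04] 13.8 30.0
```

Width 13.8 mm, 30 N grip, 9.6 N up: the bar is held and pressed. Next I'll turn it clockwise.

```bash
python3 - <<'E'
from h import *
q=np.load("pose2.npy");P=S(q,[-.11,0,0])[0]*[1,1,0]+[-.002,-.001,.0565];a0=q[2]+np.pi/2
for a in (.3,.65,1.0,1.2,1.3,1.34):
    robot.goto(P,down(a0-a));st(a)
look("w5");s,_=robot.grab_frame("top");cv2.imwrite("pics/t5.png",s[:,:,::-1])
y=robot.read_tcp_rot()[:,1];print((a0-np.arctan2(y[1],y[0]))%(2*np.pi))
E
```

```text
0.3 13.78 [ 0.5196 -0.0687  0.0577] [-6.9  2.3 16.3] [ 1.17  2.89 -0.04] 14.0 30.0
0.65 14.2 [ 0.5188 -0.0682  0.0577] [-10.1   6.2  19.9] [ 2.6   4.1  -0.07] 14.1 30.1
1.0 14.62 [ 0.5183 -0.0676  0.0577] [-13.5  12.6  24. ] [4.43 5.14 0.  ] 13.6 30.1
1.2 14.93 [ 0.5181 -0.0672  0.0577] [-14.6  14.2  24.5] [ 5.52  5.6  -0.  ] 13.9 30.1
1.3 15.18 [ 0.5181 -0.067   0.0577] [-15.3  16.4  24.8] [ 6.06  5.86 -0.05] 13.7 30.1
1.34 15.43 [ 0.5182 -0.067   0.0577] [-14.7  15.   23.5] [5.86 5.7  0.46] 13.8 30.4
1.338980751212451
```

The moment jumped to 0.46 N m at 1.34 rad, so the knob is at its end stop. I'll release it and go to the grip block.

```bash
python3 - <<'E'
from h import *
q=np.load("pose2.npy");R=down(q[2]+np.pi/2);p=robot.read_position()
robot.move_gripper(.5);robot.servo_line(p+[0,0,.075]);st("rel")
B=S(q,[.05,.001,0])[0]*[1,1,0]+[-.002,0,0]
robot.move_gripper(.75);robot.goto(B+[0,0,.115],R);im,_,_=look("w6")
robot.servo_line(B+[0,0,.065],speed=.1);st("half")
robot.servo_line(B+[0,0,.026],speed=.08);st("low")
cv2.imwrite("pics/w6c.png",im)
E
```

```text
rel 16.92 [ 0.5176 -0.0669  0.132 ] [-0.  -0.6 -0.1] [-0.07 -0.03  0.06] 44.2 0.0
half 19.23 [0.5311 0.0918 0.0653] [-0.3 -0.7  0.6] [ 0.06  0.09 -0.01] 66.4 0.0
low 19.86 [0.531  0.092  0.0262] [-0.3  0.2  0.6] [ 0.04  0.14 -0.  ] 66.0 0.0
```

View pics/w6c.png

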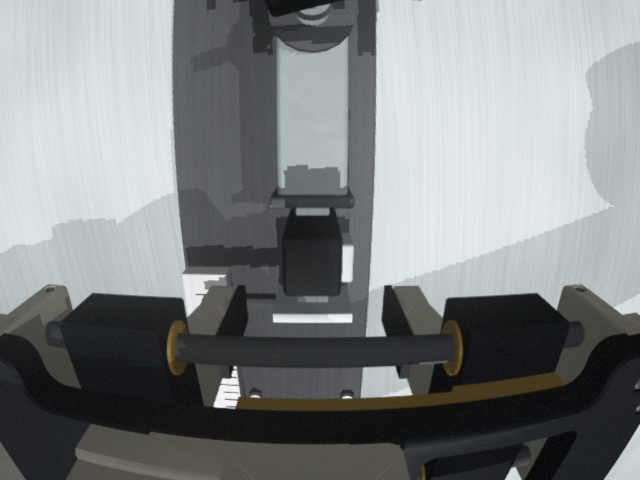

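The block (cols 283–343) with its button (343–353) lies centred between the pads (245 and 385), and the knob bar shows turned. Closing, then a short pull as a check.

```bash
python3 - <<'E'
from h import *
q=np.load("pose2.npy");u=np.array([np.cos(q[2]),np.sin(q[2]),0])
robot.move_gripper(0.0);robot.dwell(.2);st("grip")
p=robot.read_position();print("stop fr", u@(p-[q[0],q[1],0]))
robot.servo_line(p+.02*u,speed=.05);robot.dwell(.2);st("pull20");print("Fx",u@robot.read_force())
robot.servo_line(p+.05*u,speed=.05);robot.dwell(.2);st("pull50");print("Fx",u@robot.read_force())
E
```

```text
grip 20.63 [0.5315 0.0919 0.0262] [ 4.8 -3.2 -2.3] [-0.92 -1.34 -0.1 ] 37.8 30.0
stop fr 0.04984274135191288
pull20 21.38 [0.533  0.1116 0.0262] [ 3.4 -4.5 -0.5] [-1.37 -0.77 -0.16] 37.6 30.0
Fx -4.286375690799302
pull50 22.33 [0.5352 0.1415 0.0262] [ 4.2 -4.7 -1.4] [-1.4  -0.95 -0.11] 37.8 30.0
Fx -4.387548587205781
```

Width is 37.8 mm (button in) and the force is about 4.4 N, just the spring, so the arm follows. I'll pull to the estimated extension of 97 mm and look.

```bash
python3 - <<'E'
from h import *
q=np.load("pose2.npy");u=np.array([np.cos(q[2]),np.sin(q[2]),0])
p=robot.read_position();robot.servo_line(p+.047*u,speed=.05);robot.dwell(.2);st("97");print("Fx",u@robot.read_force())
im,p,R=look("w7");x=u@(p-[q[0],q[1],0]);print("block x",x)
t,_=robot.grab_frame("top");s,_=robot.grab_frame("scene")
cv2.imwrite("pics/t7.png",t[:,:,::-1]);cv2.imwrite("pics/s7.png",s[:,:,::-1])
P=S(q,[.201,-.092,.038]);out=[]
for n,I,c,w in(("top",t[:,:,::-1],proj("top",P)[0],20),("scene",s[:,:,::-1],proj("scene",P)[0],20),("w",im,wproj(P,p,R)[0],60)):
    o=np.clip((c-w).round().astype(int),0,[640-2*w,480-2*w]);print(n,c,o)
    out.append(cv2.resize(I[o[1]:o[1]+2*w,o[0]:o[0]+2*w],(266,266),interpolation=cv2.INTER_CUBIC))
cv2.imwrite("pics/c7.png",np.hstack(out))
E
```

```text
97 23.62 [0.5387 0.188  0.0262] [ 4.2 -5.5 -0.4] [-1.68 -1.16 -0.2 ] 37.7 30.0
Fx -5.1870518288215175
block x 0.14621171033323307
top [237.57822956 201.10049691] [218 181]
scene [417.15315927 223.03093343] [397 203]
w [168.6015616  360.13626493] [109 300]
```

View pics/c7.png

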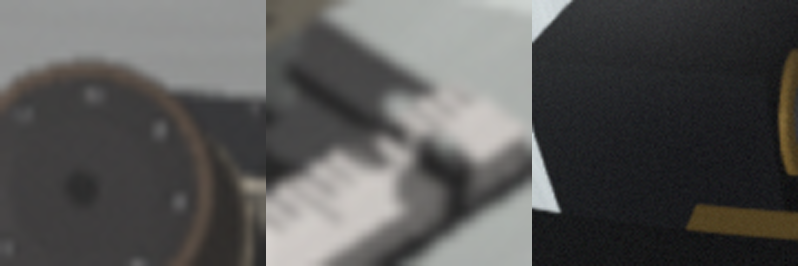

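Only the scene camera sees it: pointer blade from (290,72) to (400,130), heading for the rider at (430,155). I'll take a closer crop, with the home-state crop alongside and the two projected pointer lines as reference.

```bash
python3 - <<'E'
from h import *
q=np.load("pose2.npy");w1=np.load("pics/w1.npz")
L=lambda u,v:np.array([211+u/2.6,163+v/2.6])-.3
Rt=lambda u,v:np.array([220+(u-390)/2.6,76+v/2.6])-.3
P=np.array([[.25,-.112,.028],[.25,-.072,.028],[.085,-.112,.028],[.085,-.072,.028]]);m=np.array([L(158,333),L(252,333),Rt(512,156),Rt(617,156)])
r=least_squares(lambda z:(wproj(S(z,P),w1["p"],w1["R"])-m).ravel(),q);print(r.x,r.fun.round(1))
g=least_squares(lambda X:wproj(S(r.x,[X[0],X[1],.04]),w1["p"],w1["R"])[0]-L(195,232),[.19,-.09]);print("rider",g.x)
g=least_squares(lambda X:wproj(S(r.x,[X[0],-.085,.036]),w1["p"],w1["R"])[0,1]-Rt(0,206)[1],[.1]);print("ptr",g.x)
out=[]
for n,x in(("scene0",.104),("s7",.2004)):
    I=cv2.imread(f"pics/{n}.png");c=proj("scene",S(q,[x,-.075,.037]))[0];o=(c-[16,20]).round().astype(int)
    A=cv2.resize(I[o[1]:o[1]+40,o[0]:o[0]+32],(400,500),interpolation=cv2.INTER_CUBIC)
    for xx,col in((x,(0,0,255)),):
        for y,z in((-.03,.036),(-.092,.036)):
            t=((proj("scene",S(q,[xx,y,z]))[0]-o+.5)*12.5).astype(int);cv2.circle(A,tuple(map(int,t)),4,col,1);print(n,y,t)
    out.append(A)
cv2.imwrite("pics/c8.png",np.hstack(out))
E
```

```text
[0.52965847 0.04319454 1.49393063] [-0.2 -0.1  0.2  0.2 -0.3  0.2  0.3 -0.3]
rider [ 0.20039484 -0.09396486]
ptr [0.10345467]
scene0 -0.03 [ 46 145]
scene0 -0.092 [264 297]
s7 -0.03 [ 48 160]
s7 -0.092 [267 302]
```

View pics/c8.png

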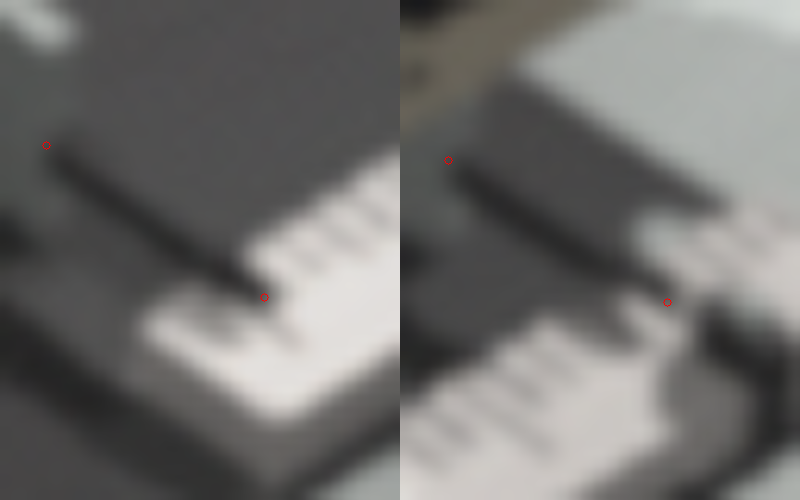

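The blade matches its projected line in both states, and extended it points at the rider tip near (708,326). The estimates agree: rider at 200.4–200.9 mm, pointer now at 200.4. The button is still squeezed (37.7 mm), so I'm handing in.

```bash
python3 - <<'E'
from h import *
st("final");print(robot.job_done())
E
```

```text
final 23.77 [0.5387 0.188  0.0262] [ 3.5 -5.2  0.1] [-1.62 -1.21 -0.09] 37.8 30.0
the job is handed in; nothing more can be done
None
```

I handed the job in at 23.8 s: the knob was pressed and turned clockwise to its end stop, and the arm is held out about 96 mm with the button squeezed in and the pointer level with the rider tip to within my roughly 1 mm measuring accuracy; I have no verdict back, and my first two tries at the knob missed the grip bar (one shut on top of it, one gripped the shaft) because the fingertips sit about 33 mm above the stated TCP.

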